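Switch off the tube roller mixer with its stop bar

TASK

Stop the tube roller mixer by pressing its long hinged stop bar down near the middle, until it is fully down and lies level, both ends having gone down evenly; then let go, and it stays down. Leave the short paddle of the block heater next to it unpressed.

Things in the scene. Friction and masses are not known exactly. Their poses are not given: they have to be found in the camera images.
- stop_bar_mid (a point): Centre of the top face of the stop bar: dark steel, 290 mm long, 24 wide, 14 thick, on the robot's side of the roller mixer (white box 200 x 262 mm, five dark rollers with tubes on them, none above 106 mm). Top about 105 mm over the bench when up, about 15 mm lower when down. y runs along the bar, z up, x across, away from the robot. Mixer fixed, yaw up to 0.3 rad, left or right of the heater.
- stop_bar (a joint): Hinge of the stop bar, rad: 0 up, about 0.175 fully down on its stops; starts at 0 to 0.03. The hinge line is parallel to the bar, 88 mm behind it (+x of stop_bar_mid), 7 mm below its top: the bar sinks nearly straight (under 2 mm sideways) and its top leans by the joint's angle. Stiff friction, no spring: about 5 N moves it and it stays where it is left.
- bar_rock (a joint): Rocking of the stop bar about its centre, rad: 0 level, positive when its +y end is higher; play 0.12 either way; stays as left; starts nearly level. Pushed within about 25 mm of its centre the bar goes down level, farther out it goes crooked. Two rubber stops under it, 115 mm either side of the centre, end its travel.
- heater_paddle (a joint): Hinge of the short paddle (90 mm long, 24 mm wide, same dark steel) on the robot's side of the block heater, a smaller white box 200 x 150 mm topped by a metal block with 16 dark holes. Rad: 0 up, 0.2 down; stays where it is left. Not to be pressed. The heater's centre is 300 to 440 mm to the left or right of the mixer's.

How it is judged (in metres and radians):
At the end, for the whole second after the job is handed in: The stop bar rests fully down (hinge beyond 0.14 rad of about 0.175) and level (rocked less than 0.03 rad either way), at rest, and the heater's paddle is still up (below 0.06 rad) (value of joint stop_bar above 0.14 rad and value of joint bar_rock between -0.03 and 0.03 rad and velocity of joint stop_bar between -0.05 and 0.05 rad/s and value of joint heater_paddle below 0.06 rad); the robot touches nothing.
It fails at once if the stop bar goes crooked: one end runs ahead of the other (rocked more than 0.06 rad) (value of joint bar_rock above 0.06 rad or value of joint bar_rock below -0.06 rad).
It fails at once if the heater's paddle is pressed (0.06 rad or more) (value of joint heater_paddle above 0.06 rad).
It also fails if it takes over 26 s, if anything falls off the work surface, if the arm or the gripper's body presses on something with over 40 N, if the wrist force passes 120 N, or if a joint passes its speed limit or range.

ROBOT

A 6-joint arm with a two-finger parallel gripper is mounted at the origin on the work surface. World frame = base frame: x ahead of the robot, y to its left, z up, the work surface at z = 0. Lengths are in m, angles in degrees, forces in N, time in s.
With the tool pointing down it reaches from about 0.35 to 0.85 m from the base axis. Payload 8.1 kg.
Tool frame: the origin (TCP) lies between the finger pads; the fingertips stand 17 mm ahead of it and the grasp point (between the pads) lies 2 mm behind it (manip.tip_extent is the distance from the TCP to the fingertips, in m); z points along the fingers, y is the line along which they close (so a half turn about z gives the same grasp; the last joint's range is limited). The gripper opens to 85 mm and grips with 20 to 120 N. Pads are 22 mm wide; open, the fingers measure 114 mm over their backs; the gripper's body (76 mm by 85 mm) begins 54 mm behind the grasp point. The pads swing forward as they close: fully open they stand 13 mm farther back than shut.
Start: joints at [58.877, 7.471, 85.268, -0, 87.261, -4.893], TCP at [0.265, 0.538, 0.248] pointing down, gripper open.
Joint ranges: [-169.43, 169.43], [-51.17, 129.36], [1.28, 143.12], [-76.62, 256.62], [0, 156.53], [-152.29, 152.29]. Speed limits (degrees/s): [136.94, 136.94, 159.86, 180, 180, 180].

INTERFACE

Orientations are given as a 3x3 rotation matrix whose columns are the frame's x, y, z axes.
In Python, from plant import manip gives the robot as it stands.
- The arm moves only by the tool apply_moves, never from a script. Its argument "targets" is a list of rows, each an object with "travel": the shift along the tool's x, y, z in mm, a list of three; "yaw": the turn about the tool's z in rad; "claw": the opening, from 0 (shut) to 1 (fully open). A call has 1 to 20 rows; each row is the pose to reach, as a shift and turn from the pose commanded when the call began, along the tool's axes at that moment; what a row does not reach only later rows make up. A row lasts 1/8 s, in which the tool goes at most 62.5 mm and 10.7 degrees, less where a joint would pass 70% of its speed; a pose out of reach is approached as far as the arm can. A call with a gripper value outside its range is refused whole. The fingers move at their own pace and stop on an object; "force" is the grip in N (left out, the last holds). Time passes only in rows, so rows that repeat a pose let the fingers close. It gives the time, the measured TCP pose, the force, the opening and the grip force at its end, in the units of the state.
- manip.state(): the state, without advancing time (a new reading comes with each control period).
- manip.snapshot(name): name is "side" or "top"; returns a dict with "img" (384x512x3 uint8, blue, green, red), "K" (3x3 intrinsics, pixels), "position" and "orientation" of the camera in the world. Camera axes: x right, y down, z forward; pixel columns grow to the right and rows downward; lengths in m; the calibration is good to about 2 mm. A picture is of the moment at which its call begins. There is no depth.
- manip.hand_in(): hands the job in; it is judged then, once.
Trained networks look in the newest picture that a camera, given by its name, has taken for a name from the list of things; names that differ only in an ending like _2 or _b are one class to them, and where a whole thing is asked for, a point or a joint stands for the part that bears it (a point fixed in the world has none). Each returns a list of dicts, best first, with "score" (0 to 1); they miss things now and then, are a little off and sometimes report something else, mostly with a low value. They report only what shows in the picture. A call takes as long as a camera call.
- manip.recognise(camera, query): "centre" ([x, y, z] in m, in the coordinates of the camera as it stood for that picture, good to about 4 mm: the middle of the surface that is visible of it).
The state is a dict: "t": time; "joints": joint angles; "qvel": joint speeds; "tau": joint torques, N m; "tool_pos": TCP position; "tcp_rot": TCP orientation; "wrist_force": force on the tool from outside, world axes, zero at the start; "moment": the same for the moment, N m; "opening": finger opening in m; "grasp_force": force on a finger pad.
Only numpy, scipy, OpenCV 4.12 (cv2) and the standard library are available. Lean on these libraries where they do the work, as an engineer would, in place of code of your own. Each camera call takes 0.05 s, during which the arm holds its last target. There are 200 camera calls.

## Working session

There is one attempt and no reset: what is moved stays moved. The work goes in short steps, Python scripts to look and compute and a tool call to move; the robot and the scene stay as the last step left them, time stands still between calls to the robot, and variables do not carry over. Pictures are saved under pics/ and viewed, at most 10 in all, crops included, and the job is handed in when it is done.

Besides the shell and the picture viewer there is one more tool, called after "Request:" as a command line: name --argument value ..., lists and objects as JSON in quotes. apply_moves: Moves the arm, as the interface text tells. Its arguments: {"type":"object","properties":{"targets":{"type":"array"},"force":{"type":"number"}},"required":["targets"]}

```bash
mkdir -p pics; python3 - <<'E'
from plant import manip
import cv2,numpy as np
np.set_printoptions(precision=4,suppress=True)
for c in("top","side"):
    s=manip.snapshot(c);cv2.imwrite(f"pics/{c}0.png",s["img"])
    P=np.array(s["position"]);R=np.array(s["orientation"]);print(c,P,R.tolist(),s["K"])
    for q in("stop_bar_mid","stop_bar","heater_paddle"):
        for d in manip.recognise(c,q)[:3]:print(q,round(d["score"],2),P+R@np.array(d["centre"]))
st=manip.state();print(st["t"],st["tool_pos"],st["tcp_rot"],st["wrist_force"],manip.tip_extent)
E
```

```text
top [0.4517 0.006  0.7879] [[-0.026075463463188096, -0.9834869804176549, 0.17909056243739763], [-0.9994417549715475, 0.02190486968253376, -0.025226079829901913], [0.020886565648122045, -0.17964836774419823, -0.9835091333293617]] [[361.5065   0.     261.6866]
 [  0.     361.5065 187.6585]
 [  0.       0.       1.    ]]
stop_bar_mid 0.98 [ 0.4742 -0.1805  0.1034]
heater_paddle 0.91 [0.5017 0.16   0.1075]
side [0.4431 0.4918 0.5886] [[-0.9821970366164293, -0.11524062339689196, 0.14835289003251756], [-0.18689734044027034, 0.6790539855319919, -0.7098979284865333], [-0.01893054141482005, -0.7249864022533202, -0.6885029783156561]] [[351.4469   0.     256.6709]
 [  0.     351.4469 190.7186]
 [  0.       0.       1.    ]]
stop_bar_mid 0.85 [ 0.4857 -0.1381  0.0997]
stop_bar 0.7 [ 0.4879 -0.1333  0.1051]
heater_paddle 0.74 [0.5048 0.1673 0.1002]
0.4 [0.2651 0.5382 0.2481] [[-0.897   0.442  -0.0001]
 [ 0.442   0.897  -0.0002]
 [ 0.     -0.0003 -1.    ]] [ 0.5676 -0.9144 -0.4485] 0.017
```

View pics/top0.png

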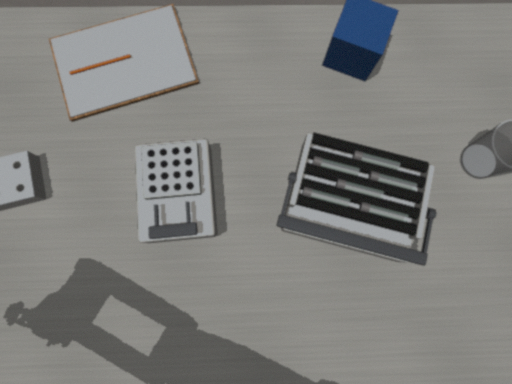

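View pics/side0.png

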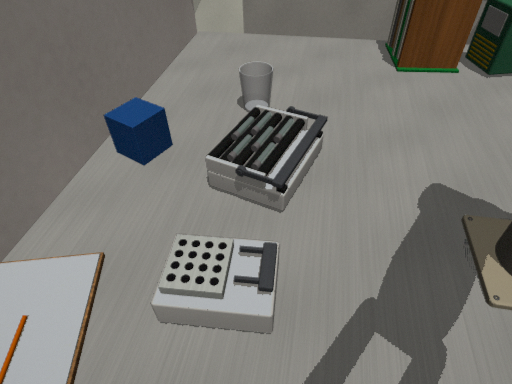

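The top view shows the mixer on the right, with its bar running from about (280,222) to (427,255). The heater is on the left, with its paddle at about (173,230). In the side view the bar runs from (240,175) to (325,120). The two network fixes for the bar's centre differ by 40 mm in y, so I'll measure its ends.

```bash
cat > h.py <<'E'
from plant import manip
import cv2,numpy as np
np.set_printoptions(precision=4,suppress=True)
def ray(s,uv,z):
    P=np.array(s["position"]);R=np.array(s["orientation"])
    d=R@np.linalg.solve(np.array(s["K"]),[uv[0],uv[1],1.]);return P+d*(z-P[2])/d[2]
def proj(s,X):
    p=np.array(s["K"])@(np.array(s["orientation"]).T@(np.array(X)-s["position"]));return p[:2]/p[2]
E
python3 - <<'E'
from h import *
s=manip.snapshot("top");i=s["img"]
g=i.max(2)
for lo in(50,60,70):
    m=((g<lo+20)&(g>lo-30)).astype(np.uint8)
c=cv2.resize(i[195:270,265:445],None,fx=4.4,fy=4.4,interpolation=cv2.INTER_CUBIC)
cv2.imwrite("pics/c.png",c)
s2=manip.snapshot("side")
c2=cv2.resize(s2["img"][90:210,190:340],None,fx=5,fy=5,interpolation=cv2.INTER_CUBIC);cv2.imwrite("pics/c2.png",c2)
E
```

```text
(no output)
```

View pics/c.png

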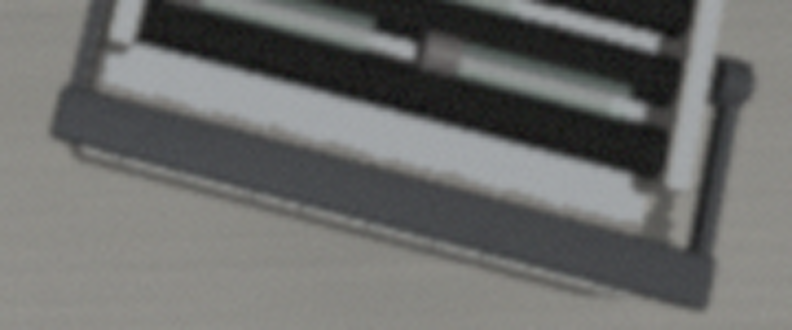

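View pics/c2.png

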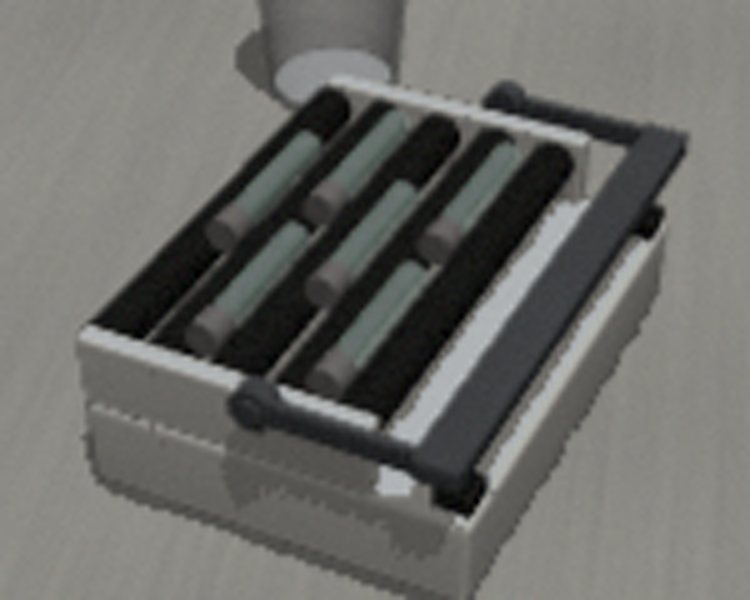

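The top crop gives the bar's end corners as (63,86), (52,135), (715,253) and (705,308). In the side crop its top face runs from about (438,460) to (662,132).

```bash
python3 - <<'E'
from h import *
s=manip.snapshot("top");f=lambda p:(265+(p[0]+.5)/4.4-.5,195+(p[1]+.5)/4.4-.5)
C=[ray(s,f(p),.104) for p in((63,86),(52,135),(715,253),(705,308))]
L=(C[0]+C[1])/2;Rr=(C[2]+C[3])/2;mid=(L+Rr)/2;d=L-Rr
print(np.array(C),"len",np.linalg.norm(d),"mid",mid,"yaw",np.degrees(np.arctan2(-d[0],d[1])))
s2=manip.snapshot("side");g=lambda p:(190+(p[0]+.5)/5-.5,90+(p[1]+.5)/5-.5)
a=[ray(s2,g(p),.104) for p in((438,460),(662,132))];print(a,(a[0]+a[1])/2)
for X in (mid,L,Rr):print((proj(s2,X)-[190,90])*5)
yaw=np.arctan2(-d[0],d[1])
t=manip.state();T=np.array(t["tool_pos"]);R=np.array(t["tcp_rot"])
print("mid in tool mm",R.T@(mid-T)*1000,"tool y heading",R[:,1],"bar dir",d/np.linalg.norm(d))
b=R.T@d;print("yaw to align tool y with bar",np.arctan2(-b[0],b[1]),"tool x",np.arctan2(b[1],b[0]))
E
```

```text
[[ 0.5244 -0.043   0.104 ]
 [ 0.5034 -0.0375  0.104 ]
 [ 0.4462 -0.3194  0.104 ]
 [ 0.4233 -0.3126  0.104 ]] len 0.2869090157272197 mid [ 0.4743 -0.1782  0.104 ] yaw -16.010275987109914
[array([ 0.511 , -0.0417,  0.104 ]), array([ 0.4344, -0.3091,  0.104 ])] [ 0.4727 -0.1754  0.104 ]
[557.3522 272.149 ]
[428.5596 459.4967]
[659.9786 122.864 ]
mid in tool mm [-504.2069 -550.1936  144.3228] tool y heading [0.442 0.897 0.   ] bar dir [0.2758 0.9612 0.    ]
yaw to align tool y with bar -0.1783579318244674 tool x 1.392438394970429
```

Request:
apply_moves --targets '[{"travel": [-60,-65,0],"yaw": -0.03,"claw": 0},{"travel": [-90,-98,0],"yaw": -0.06,"claw": 0},{"travel": [-130,-142,0],"yaw": -0.09,"claw": 0},{"travel": [-170,-186,0],"yaw": -0.12,"claw": 0},{"travel": [-210,-230,0],"yaw": -0.15,"claw": 0},{"travel": [-250,-273,0],"yaw": -0.178,"claw": 0},{"travel": [-290,-317,0],"yaw": -0.178,"claw": 0},{"travel": [-330,-360,0],"yaw": -0.178,"claw": 0},{"travel": [-370,-404,0],"yaw": -0.178,"claw": 0},{"travel": [-410,-448,0],"yaw": -0.178,"claw": 0},{"travel": [-450,-491,0],"yaw": -0.178,"claw": 0},{"travel": [-480,-524,0],"yaw": -0.178,"claw": 0},{"travel": [-504,-550,0],"yaw": -0.178,"claw": 0},{"travel": [-504,-550,0],"yaw": -0.178,"claw": 0},{"travel": [-504,-550,50],"yaw": -0.178,"claw": 0},{"travel": [-504,-550,95],"yaw": -0.178,"claw": 0},{"travel": [-504,-550,95],"yaw": -0.178,"claw": 0},{"travel": [-504,-550,95],"yaw": -0.178,"claw": 0}]'

```text
t: 2.85
tool_pos: [0.475, -0.1777, 0.1552]
tcp_rot: [[-0.961, 0.276, 0.002], [0.276, 0.961, -0.001], [-0.002, -0.0, -1.0]]
wrist_force: [0.4, -0.1, -0.1]
opening: -0.0001
grasp_force: 0.0
```

```bash
python3 - <<'E'
from h import *
for c,(x,y,w,h,k) in(("top",(265,170,180,120,4.4)),("side",(190,60,150,115,5))):
    s=manip.snapshot(c);cv2.imwrite(f"pics/{c}1.png",cv2.resize(s["img"][y:y+h,x:x+w],None,fx=k,fy=k,interpolation=cv2.INTER_CUBIC))
    for X in([.475,-.1777,.138],[.475,-.1777,.105]):print(c,(proj(s,X)-[x,y])*k)
E
```

```text
top [401.2313 298.2736]
top [379.7869 301.6109]
side [560.9539 360.9273]
side [555.943  420.8236]
```

View pics/side1.png

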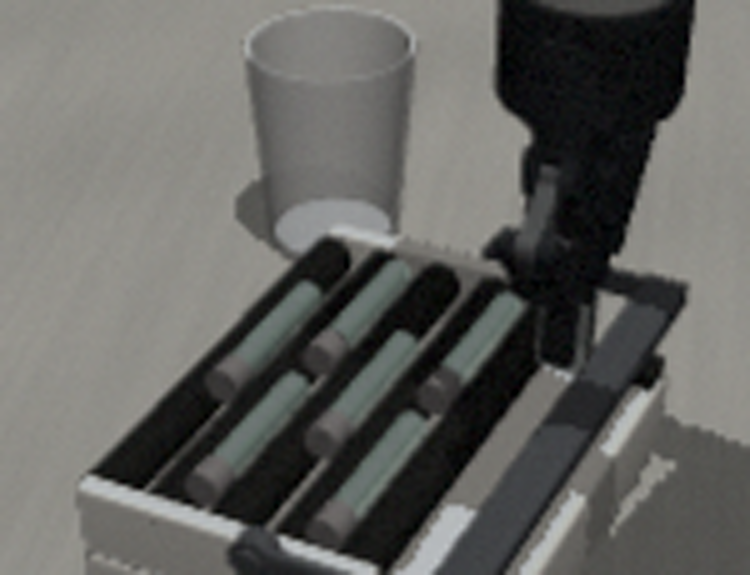

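View pics/top1.png

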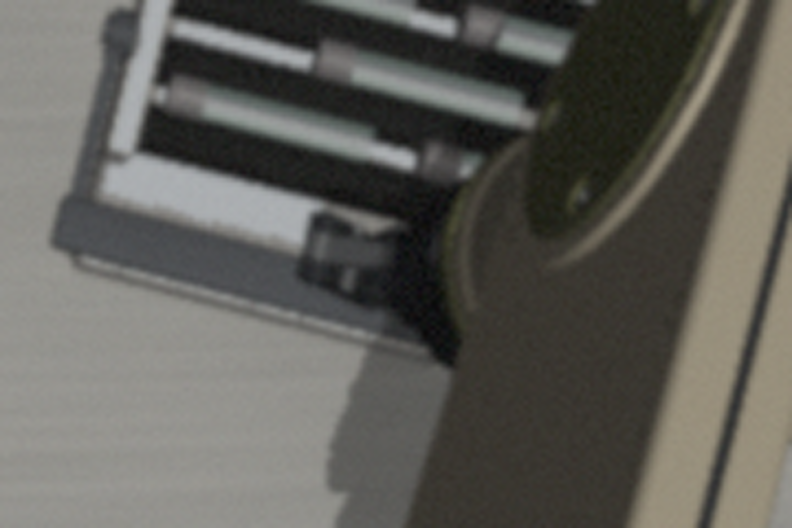

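The tip shows at (563,365) in the side crop, where I expected (561,361). It is about 33 mm above the middle of the bar, so I'll press now.

Request:
apply_moves --targets '[{"travel": [0,0,10],"yaw": 0,"claw": 0},{"travel": [0,0,20],"yaw": 0,"claw": 0},{"travel": [0,0,27],"yaw": 0,"claw": 0},{"travel": [0,0,30],"yaw": 0,"claw": 0},{"travel": [0,0,32],"yaw": 0,"claw": 0},{"travel": [0,0,34],"yaw": 0,"claw": 0},{"travel": [0,0,36],"yaw": 0,"claw": 0},{"travel": [0,0,38],"yaw": 0,"claw": 0},{"travel": [0,0,39],"yaw": 0,"claw": 0},{"travel": [0,0,39],"yaw": 0,"claw": 0}]'

```text
t: 4.2
tool_pos: [0.4741, -0.1779, 0.1145]
tcp_rot: [[-0.961, 0.276, -0.0], [0.276, 0.961, -0.0], [0.0, -0.0, -1.0]]
wrist_force: [-3.7, 1.5, 4.2]
opening: 0.0
grasp_force: 2.5
```

Request:
apply_moves --targets '[{"travel": [0,0,2],"yaw": 0,"claw": 0},{"travel": [0,0,4],"yaw": 0,"claw": 0},{"travel": [0,0,5],"yaw": 0,"claw": 0},{"travel": [0,0,6],"yaw": 0,"claw": 0},{"travel": [0,0,7],"yaw": 0,"claw": 0},{"travel": [0,0,7],"yaw": 0,"claw": 0}]'

```text
t: 4.95
tool_pos: [0.4745, -0.178, 0.1078]
tcp_rot: [[-0.961, 0.276, 0.001], [0.276, 0.961, -0.0], [-0.001, -0.0, -1.0]]
wrist_force: [-3.6, 0.5, 7.7]
opening: 0.0
grasp_force: 4.1
```

Request:
apply_moves --targets '[{"travel": [0,0,1],"yaw": 0,"claw": 0},{"travel": [0,0,2],"yaw": 0,"claw": 0},{"travel": [0,0,2],"yaw": 0,"claw": 0}]'

```text
t: 5.32
tool_pos: [0.4746, -0.1781, 0.1073]
tcp_rot: [[-0.961, 0.276, 0.001], [0.276, 0.961, -0.0], [-0.001, -0.0, -1.0]]
wrist_force: [-10.5, 4.9, 21.3]
opening: -0.0002
grasp_force: 11.5
```

The force rose to 21 N with hardly any further travel, so the bar is on its stops. I'll lift off and check.

Request:
apply_moves --targets '[{"travel": [0,0,-3],"yaw": 0,"claw": 0},{"travel": [0,0,-10],"yaw": 0,"claw": 0},{"travel": [0,0,-40],"yaw": 0,"claw": 0},{"travel": [0,0,-90],"yaw": 0,"claw": 0},{"travel": [0,40,-130],"yaw": 0,"claw": 0},{"travel": [0,90,-130],"yaw": 0,"claw": 0},{"travel": [0,140,-130],"yaw": 0,"claw": 0},{"travel": [0,190,-130],"yaw": 0,"claw": 0},{"travel": [0,240,-130],"yaw": 0,"claw": 0},{"travel": [0,290,-130],"yaw": 0,"claw": 0},{"travel": [0,340,-130],"yaw": 0,"claw": 0},{"travel": [0,390,-130],"yaw": 0,"claw": 0},{"travel": [0,440,-130],"yaw": 0,"claw": 0},{"travel": [0,490,-130],"yaw": 0,"claw": 0},{"travel": [0,540,-130],"yaw": 0,"claw": 0},{"travel": [0,540,-130],"yaw": 0,"claw": 0}]'

```text
t: 7.32
tool_pos: [0.6227, 0.3446, 0.233]
tcp_rot: [[-0.962, 0.273, -0.002], [0.273, 0.962, -0.0], [0.002, -0.001, -1.0]]
wrist_force: [-0.6, -0.6, -0.9]
opening: 0.0002
grasp_force: 0.0
```

```bash
python3 - <<'E'
from h import *
print(manip.state()["wrist_force"])
s=manip.snapshot("side");cv2.imwrite("pics/s2.png",cv2.resize(s["img"][90:210,190:340],None,fx=5,fy=5,interpolation=cv2.INTER_CUBIC))
for z in(.104,.089):
  for X in([.514,-.040,z],[.435,-.316,z],[.4743,-.1782,z]):print(z,(proj(s,X)-[190,90])*5)
E
```

```text
[-0.6189 -0.5569 -0.8696]
0.104 [428.1985 459.8954]
0.104 [659.4993 122.8724]
0.104 [557.4131 272.0988]
0.089 [427.542  486.6192]
0.089 [656.3675 148.022 ]
0.089 [555.211  298.1857]
```

View pics/s2.png

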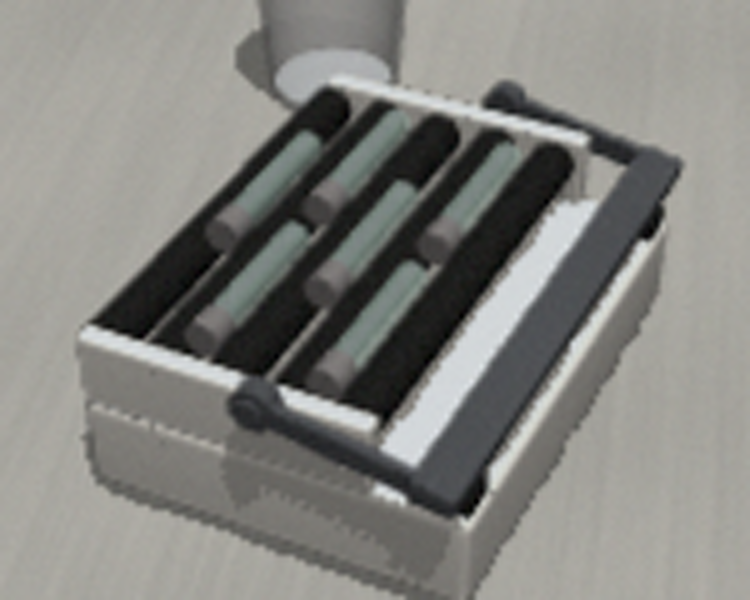

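The far corner dropped from about (688,135) to (681,160) and the near end from about y=475 to y=505. That is 25–30 px at both ends, or roughly 15 mm, so the bar is fully down and level, and nothing is touching it.

```bash
python3 -c "
from plant import manip;print(manip.hand_in())"
```

```text
the job is handed in; nothing more can be done
None
```

I pressed the stop bar down at its middle onto its stops. The last picture shows it fully down and level, the heater paddle was never touched, and the job was handed in at about 7.4 s; the hand-in gave no verdict.

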